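# Reset the tin shaker, then key it and hold it in run

### The job

The bench tin shaker has tripped: twist its black reset knob clockwise to the stop, then let go so that it springs back. Then take the green-headed key out of the wooden key block, push it straight down into the green-ringed key switch until it is fully home, turn it clockwise as far as it goes (about a quarter turn against the spring) and finish while still gripping the key and holding it turned, since the switch only runs the shaker while it is held. Leave the other two keys in their slots and do not shove the loose things on the trolley about.

Things in the scene. Friction and masses are not known exactly. Their poses are not given: they have to be found in the camera images.
- shaker: bench tin shaker, fixed, 200 x 320 mm, blue-grey base 58 mm high. Rear left: a clamped navy tin with column and screw up to 250 mm high. Right half: dark control panel (top at 61 mm) with reset knob, key switch, lamps and, 97 mm behind the key switch, a red emergency stop 31 mm high, not needed. Origin at the centre of its underside, x to its back, y to its left, z up
- knob_grip (a point): grip point on the axis of the black reset knob; its bar is 13 mm thick, 40 mm long and stands from 16 mm under to 12 mm above this point, on a 40 mm disc. The point is 90 mm above the trolley top, 29 mm above the panel. Own x runs along the bar (at rest parallel to the shaker's x), y across it; the frame turns with the knob
- reset_knob (a joint): angle of the reset knob, 0 at rest, growing clockwise seen from above, stop at 0.8 rad; a spring (0.02 to 0.07 Nm) turns it back when it is let go
- keyway (a point): centre of the mouth of the key switch, on the face of its brass plug (30 mm across, in a steel barrel 43 mm across with a green ring 51 mm across at its foot), 75 mm above the trolley top, 14 mm above the panel. At rest the keyway is 15 mm wide along this frame's y and 7 mm along x, chamfered 1.5 mm or more, deeper than the blade. Frame fixed to the shaker, axes parallel to it, z up
- key_switch (a joint): angle of the plug, 0 at rest, growing clockwise seen from above, stop at 1.45 rad; a spring (0.04 to 0.12 Nm) turns it back when let go; the key has about 0.15 rad of play in it. The blade must be pushed past two sticky sprung pins and down onto a sprung plunger (up to about 15 N in all; small wiggles help). The plug is blocked unless the key is within about 1 mm of fully home, shoulder on the face
- key_green_grip (a point): centre of the round green head of the right key, which stands upright in one slot of the key block. Head 9 mm thick along own x, 37 mm wide along own y, from 18 mm under to 18 mm above this point; own z up, away from the blade. 30 mm above the underside of the key's shoulder, so 76 mm high in the block, and 30 mm above keyway when fully home. 50 g
- key_green: the same green key; origin at the centre of the underside of its shoulder (26 mm along y, 8 mm along x, 5 mm high), axes as above, 46 mm high while in the block. The steel blade below is 13 mm wide along y, 5 mm thick along x, 31 mm long, its last 6 mm a pointed V. It fits either way round (half a turn about z)
- key_black_grip (a point): centre of the square black head (9 x 34 x 34 mm) of another key in the block, otherwise like the green one; to be left alone
- key_red_grip (a point): centre of the narrow red head (9 x 29 x 34 mm) of another key in the block, otherwise like the green one; to be left alone
- key_block: wooden key block, fixed, 56 mm along its x, 150 mm along its y, top at 46 mm; three slots (15 x 7 mm) 48 mm apart along y, a key in each with the broad faces of its head to the block's front and back. Origin at the centre of its underside
- mirror_cover: loose white car mirror cover, 140 x 230 x 82 mm, in front of the shaker; origin at the centre of its underside
- tape_roll: loose roll of masking tape lying flat, 104 mm across, 24 mm high; origin at the centre of its underside
- mixing_cup: loose clear mixing cup, 71 mm across, 86 mm high, left of the shaker; origin at the centre of its underside
- sanding_block: loose dark sanding block, 64 x 118 x 31 mm, behind and right of the shaker; origin at the centre of its underside
- tin_lid: loose tin lid lying flat, 70 mm across, 8 mm high; origin at the centre of its underside
- additive_b: loose small bottle with a red cap, 49 mm across, 111 mm high; origin at the centre of its underside

How it is judged:
On the way, in this order (a step that is already met when the one before it is completed fails the run):
1. the reset knob is twisted clockwise to its stop (past 0.70 of 0.80 rad) (value of joint reset_knob above 0.7 rad), for 0.1 s.
2. the reset knob has sprung back (below 0.10 rad) (value of joint reset_knob below 0.1 rad), for 0.1 s.
3. the green key is fully home and upright in the key switch (z of key_green_grip in the frame of keyway between 0.026 and 0.0325 m and horizontal distance between key_green_grip and keyway below 0.006 m and angle between key_green_grip's own z axis and vertical below 0.12 rad), for 0.1 s.
4. the key switch is turned clockwise to its stop with the key home (past 1.20 of 1.45 rad) (all of step 3 and value of joint key_switch above 1.2 rad), for 0.3 s.
At the end, for the whole second after the job is handed in: Through the last second the key switch stays past 1.20 rad (stop at 1.45), the green key is home (head centre 26 to 32.5 mm above the keyway mouth and within 6 mm of its axis, tilted less than 0.12 rad) and still gripped by the fingers (more than 1 N), and the reset knob is back below 0.10 rad (all of step 4 and value of joint reset_knob below 0.1 rad and contact force between the fingers and key_green above 1 N); the arm keeps its last pose, push and grip.
It fails at once if another key leaves its place by more than 10 mm (distance of any of key_black_grip, key_red_grip from where it was at the start of the episode above 0.01 m).
It fails at once if a loose thing on the trolley (mirror cover, tape roll, mixing cup, sanding block, tin lid, red-capped bottle) is shoved by more than 25 mm (distance of any of mirror_cover, tape_roll, mixing_cup, sanding_block, tin_lid, additive_b from where it was at the start of the episode above 0.025 m).
It also fails if it takes over 64 s, if anything falls off the work surface, if the arm or the gripper's body presses on something with over 40 N, if the wrist force passes 120 N, or if a joint passes its speed limit or range.

### The arm

A 6-joint arm with a two-finger parallel gripper is mounted at the origin on a cart in front of the work surface, level with it; the furniture and walls round the work are solid. World frame = base frame: x ahead of the robot, y to its left, z up, the work surface at z = 0. Lengths are in m, angles in rad, forces in N, time in s.
With the tool pointing down it reaches from about 0.35 to 0.975 m from the base axis. Payload 4.9 kg.
Tool frame: the origin (TCP) lies midway between the tips of the shut fingers; the grasp point (between the pads) lies 19 mm behind it; z points along the fingers, y is the line along which they close (so a half turn about z gives the same grasp; the last joint's range is limited). The gripper opens to 85 mm and grips with 20 to 120 N. Pads are 22 mm wide; open, the fingers measure 114 mm over their backs; the gripper's body (76 mm by 85 mm) begins 54 mm behind the grasp point. The pads swing forward as they close: fully open they stand 13 mm farther back than shut.
Start: joints at [1.197, 0.053, 1.613, -0, 1.476, -0.119], TCP at [0.158, 0.605, 0.231] pointing down, gripper open.
Joint ranges: [-3.01, 3.01], [-1.01, 2.22], [0.06, 2.58], [-1.02, 4.17], [0.09, 2.62], [-3.14, 3.14]. Speed limits (rad/s): [2.57, 2.57, 3.14, 3.14, 3.14, 3.14].

### API

Orientations are given as a unit quaternion [w, x, y, z].
In Python, from plant import ctrl gives the robot as it stands.
- The arm moves only by the tool step_arm, never from a script. Its argument "steps" is a list of rows, each a list of 3 entries, a list of its own where there are three numbers: the shift along the tool's x, y, z in m, then the turn about the tool's z in degrees, then the finger opening in m, from 0 to 0.0854. A call has 1 to 5 rows; each row shifts and turns the commanded pose from where the row before left it, along the tool's axes as they then stand; what a row does not reach is not made up. A row lasts 1/12 s, in which the tool goes at most 41.7 mm and 7.16 degrees, less where a joint would pass 70% of its speed; a pose out of reach is approached as far as the arm can. A call is refused whole if a number of a shift passes 0.0417 or a number of a turn 7.16, either way. A call with a gripper value outside its range is refused whole. The fingers move at their own pace and stop on an object; "force" is the grip in N (left out, the last holds). Time passes only in rows, so rows that do not move let the fingers close. It gives the time, the measured TCP pose, the force, the opening and the grip force at its end, in the units of the state.
- ctrl.state(): the state, without advancing time (a new reading comes with each control period).
- ctrl.read_camera(name): name is "side" or "top" or "wrist"; returns a dict with "color" (480x640x3 uint8, red, green, blue), "fov_y" (degrees; the focal length in pixels is half the picture's height over the tangent of half this angle, whatever the lens; pixels are square), "cx", "cy" (the principal point, pixels), "distortion" ([k1, k2, p1, p2, k3] as OpenCV has them; the pictures are not rectified), "extrinsics" (4x4, takes a point from world to camera coordinates); the wrist camera has in their place "mount" (4x4, takes a point from camera to tool coordinates, whose origin is the TCP and whose axes are the flange's). Camera axes: x right, y up, looking along -z (the intrinsics and any distortion apply to the point x, -y, -z); pixel columns grow to the right and rows downward; lengths in m; the calibration is good to about 2 mm. A picture is of the moment at which its call begins: read the wrist's pose just before it. There is no depth.
- ctrl.hand_in(): hands the job in; it is judged then, once.
The state is a dict: "clock": time; "joint_positions": joint angles; "joint_vel": joint speeds; "effort": joint torques, N m; "ee_pos": TCP position; "orientation": TCP orientation; "force": force on the tool from outside, world axes, zero at the start; "torque": the same for the moment, N m; "grip_width": finger opening in m; "grasp_force": force on a finger pad.
Only numpy, scipy, OpenCV 4.12 (cv2) and the standard library are available. Lean on these libraries where they do the work, as an engineer would, in place of code of your own. Each camera call takes 0.05 s, during which the arm holds its last target. There are 200 camera calls.

## Working session

There is one attempt and no reset: what is moved stays moved. The work goes in short steps, Python scripts to look and compute and a tool call to move; the robot and the scene stay as the last step left them, time stands still between calls to the robot, and variables do not carry over. Pictures are saved under pics/ and viewed, at most 10 in all, crops included, and the job is handed in when it is done.

Besides the shell and the picture viewer there is one more tool, called after "Emit:" by a JSON object that holds its "api" and its "payload". step_arm: Moves the arm, as the interface text tells. Its arguments: {"type":"object","properties":{"steps":{"type":"array"},"force":{"type":"number"}},"required":["steps"]}

```bash
mkdir -p pics; cat > h.py <<'E'
import numpy as np, cv2
from plant import ctrl
from scipy.spatial.transform import Rotation as R
def toolT():
    s=ctrl.state(); w,x,y,z=s["orientation"]; T=np.eye(4)
    T[:3,:3]=R.from_quat([x,y,z,w]).as_matrix(); T[:3,3]=s["ee_pos"]; return T
def grab(name,fn=None):
    T=toolT(); c=ctrl.read_camera(name)
    f=240/np.tan(np.radians(c["fov_y"])/2)
    c["K"]=np.array([[f,0,c["cx"]],[0,f,c["cy"]],[0,0,1]]); c["D"]=np.array(c["distortion"],float)
    c["c2w"]=T@np.array(c["mount"]) if name=="wrist" else np.linalg.inv(np.array(c["extrinsics"]))
    if fn: cv2.imwrite("pics/"+fn,c["color"][:,:,::-1])
    return c
def plane(c,uv,z):
    p=cv2.undistortPoints(np.array(uv,float).reshape(-1,1,2),c["K"],c["D"]).reshape(-1,2)
    d=np.c_[p[:,0],-p[:,1],-np.ones(len(p))]@c["c2w"][:3,:3].T; o=c["c2w"][:3,3]
    return o+d*((z-o[2])/d[:,2])[:,None]
def proj(c,P):
    P=np.atleast_2d(np.array(P,float)); w=np.linalg.inv(c["c2w"]); q=P@w[:3,:3].T+w[:3,3]
    q=q*[1,-1,-1]; return cv2.projectPoints(q,np.zeros(3),np.zeros(3),c["K"],c["D"])[0].reshape(-1,2)
E
python3 - <<'E'
from h import *
for n in ["top","side","wrist"]:
    c=grab(n,n+"0.png"); print(n,c["fov_y"],c["D"],np.round(c["c2w"],3).tolist())
print(np.round(toolT(),3))
E
```

```text
top 51.48062941745364 [-0.11943203  0.          0.          0.          0.        ] [[-0.013, 0.998, -0.057, 0.474], [-1.0, -0.012, 0.021, -0.014], [0.021, 0.057, 0.998, 1.214], [0.0, 0.0, 0.0, 1.0]]
side 42.78988163680365 [-0.04685007  0.          0.          0.          0.        ] [[0.983, 0.097, -0.159, 0.332], [-0.186, 0.478, -0.858, -1.212], [-0.007, 0.873, 0.488, 0.778], [0.0, 0.0, 0.0, 1.0]]
wrist 66.78986255994542 [-0.02086847  0.          0.          0.          0.        ] [[0.251, -0.93, -0.269, 0.089], [0.968, 0.24, 0.072, 0.622], [-0.002, -0.279, 0.96, 0.373], [0.0, 0.0, 0.0, 1.0]]
[[-0.968  0.252 -0.001  0.157]
 [ 0.252  0.968 -0.002  0.604]
 [ 0.    -0.002 -1.     0.23 ]
 [ 0.     0.     0.     1.   ]]
```

View pics/top0.png

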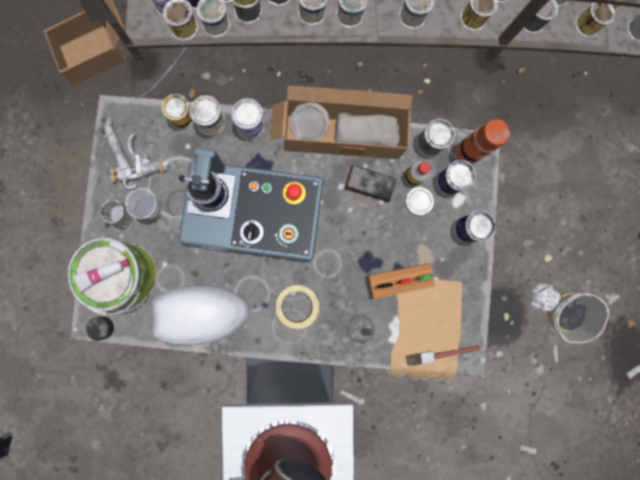

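View pics/side0.png

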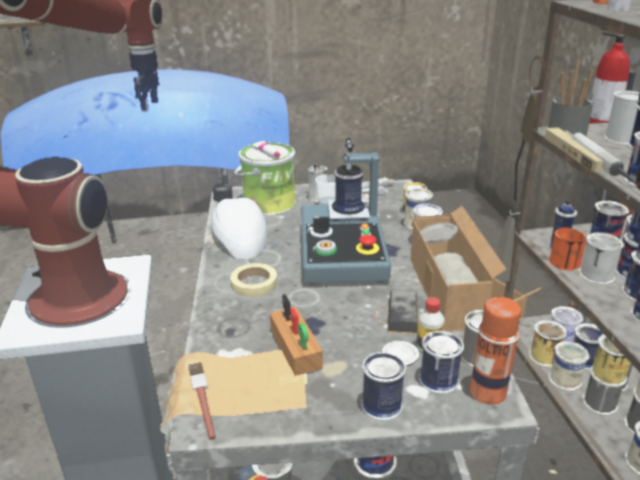

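The top view shows the shaker with its knob at (251,232), key switch at (289,233) and e-stop at (294,192). The key block is near (402,281) with the green head at (426,278). The side view agrees, and the route from the arm's start at upper left is clear if I stay high.

```bash
python3 - <<'E'
from h import *
c=grab("top")
for n,uv,z in [("knob",(251,231),.09),("switch",(289,233),.075),("estop",(294,192),.09),("FL",(181,246),.058),("FR",(318,260),.058),("BR",(323,171),.058),("green",(426,278),.085),("red",(408,281),.085),("blockL",(369,274),.046),("blockR",(432,264),.046),("blFR",(435,289),.02),("tape",(297,307),.02),("mirror",(200,316),.04)]:
    print(n,np.round(plane(c,[uv],z)[0],3))
im=c["color"]; big=cv2.resize(im[150:310,230:450],None,fx=3.6,fy=3.6,interpolation=cv2.INTER_CUBIC); cv2.imwrite("pics/topcrop.png",big[:,:,::-1])
s=grab("side")
g=cv2.cvtColor(s["color"],cv2.COLOR_RGB2HSV); m=cv2.inRange(g,(45,100,60),(85,255,255))
n,l,st,ce=cv2.connectedComponentsWithStats(m)
for i in range(1,n):
    if st[i,4]>25: print("side",st[i],ce[i])
E
```

```text
knob [0.569 0.078 0.09 ]
switch [ 0.565 -0.008  0.075]
estop [ 0.657 -0.021  0.09 ]
FL [0.539 0.244 0.058]
FR [ 0.503 -0.075  0.058]
BR [ 0.712 -0.09   0.058]
green [ 0.457 -0.321  0.085]
red [ 0.451 -0.279  0.085]
blockL [ 0.468 -0.195  0.046]
blockR [ 0.49  -0.347  0.046]
blFR [ 0.429 -0.36   0.02 ]
tape [ 0.392 -0.025  0.02 ]
mirror [0.375 0.204 0.04 ]
side [285 163   5   7  30] [287.1        166.26666667]
side [261 167  20   6  59] [271.84745763 168.89830508]
side [246 176  14   7  59] [251.83050847 178.6779661 ]
side [316 249  20   6  47] [326.         252.46808511]
side [300 324   7  22  79] [303.39240506 333.02531646]
```

View pics/topcrop.png

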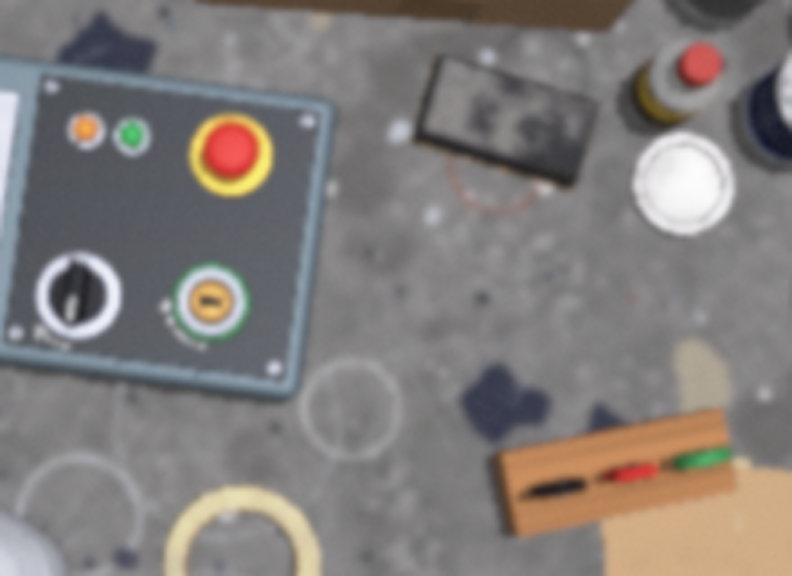

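The crop confirms the layout. The knob bar lies along the shaker's x and the keyway along its y. The block's keys from left to right are black, red and green.

Setting out toward the shaker, kept high.

Emit:
{"api": "step_arm", "payload": {"steps": [[[-0.02, -0.022, -0.025], 0, 0.06], [[-0.023, -0.026, -0.022], 0, 0.06], [[-0.023, -0.026, -0.022], 0, 0.06], [[-0.026, -0.029, -0.01], 0, 0.06], [[-0.026, -0.03, 0], 0, 0.06]]}}

```text
clock: 0.67
ee_pos: [0.2392, 0.4461, 0.3141]
orientation: [0.002, 0.126, 0.992, 0.003]
force: [0.9, 0.2, -0.2]
grip_width: 0.0601
grasp_force: 0.0
```

Emit:
{"api": "step_arm", "payload": {"steps": [[[-0.026, -0.03, 0], 0, 0.06], [[-0.026, -0.03, 0], 0, 0.06], [[-0.026, -0.03, 0], 0, 0.06], [[-0.026, -0.03, 0], 0, 0.06], [[-0.026, -0.03, 0], 0, 0.06]]}}

```text
clock: 1.08
ee_pos: [0.3264, 0.2667, 0.3104]
orientation: [0.0, 0.127, 0.992, 0.0]
force: [1.3, -0.1, -1.1]
grip_width: 0.0601
grasp_force: 0.0
```

Emit:
{"api": "step_arm", "payload": {"steps": [[[-0.026, -0.03, 0], 0, 0.06], [[-0.026, -0.03, 0], 0, 0.06], [[-0.026, -0.03, 0], 0, 0.06], [[-0.026, -0.03, 0], 0, 0.06], [[-0.026, -0.03, 0], -7, 0.06]]}}

```text
clock: 1.5
ee_pos: [0.4125, 0.0931, 0.3105]
orientation: [0.001, 0.074, 0.997, -0.0]
force: [1.3, 0.0, 0.2]
grip_width: 0.06
grasp_force: 0.0
```

```bash
python3 - <<'E'
from h import *
c=grab("wrist","w1.png"); print(np.round(toolT(),3)); print(np.round(ctrl.state()["joint_positions"],2)); print(proj(c,[[.569,.078,.09],[.565,-.008,.075]]))
print(np.round(np.array(c["mount"]),3))
E
```

```text
[[-0.989  0.145  0.001  0.414]
 [ 0.145  0.989 -0.004  0.089]
 [-0.002 -0.004 -1.     0.31 ]
 [ 0.     0.     0.     1.   ]]
[ 0.04 -0.49  1.94 -0.    1.68 -1.39]
[[331.34876542 342.28299061]
 [258.61350704 341.6165194 ]]
[[ 0.002  0.96   0.279  0.071]
 [ 1.    -0.002 -0.    -0.   ]
 [ 0.     0.279 -0.96  -0.143]
 [ 0.     0.     0.     1.   ]]
```

View pics/w1.png

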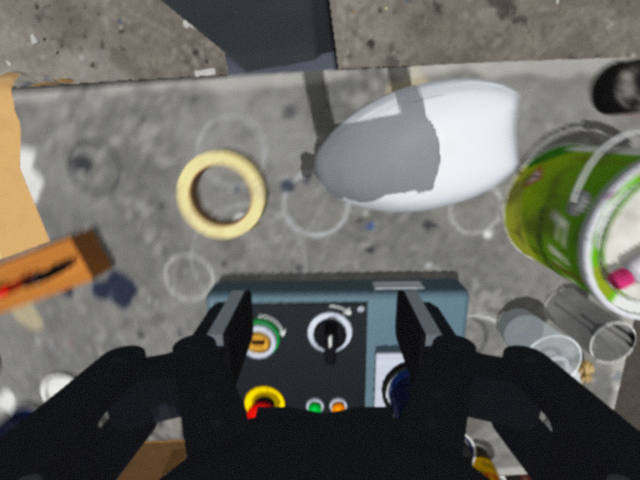

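The wrist view shows the knob's white disc at about (330,332), the brass plug at (262,340), and the shaker's front edge along row 280.

```bash
python3 - <<'E'
from h import *
c=grab("wrist"); print(np.round(toolT()[:3,3],4))
im=c["color"]; h=cv2.cvtColor(im,cv2.COLOR_RGB2HSV)
def big(m,box):
    x0,y0,x1,y1=box; k=np.zeros_like(m); k[y0:y1,x0:x1]=m[y0:y1,x0:x1]
    cs,_=cv2.findContours(k,cv2.RETR_EXTERNAL,cv2.CHAIN_APPROX_NONE); return max(cs,key=cv2.contourArea)
w=big(cv2.inRange(h,(0,0,130),(180,60,255)),(295,300,365,400))
e=cv2.fitEllipse(cv2.convexHull(w)); print("disc",e,plane(c,[e[0]],.072))
b=big(cv2.inRange(h,(8,110,100),(28,255,255)),(235,310,285,370))
e=cv2.fitEllipse(cv2.convexHull(b)); print("plug",e,plane(c,[e[0]],.075))
print("edge",plane(c,[(222,281),(465,279)],.058))
cv2.imwrite("pics/c1.png",cv2.resize(im[270:430,200:420],None,fx=3.5,fy=3.5,interpolation=cv2.INTER_CUBIC)[:,:,::-1])
E
```

```text
[0.4132 0.0916 0.31  ]
disc ((333.7411804199219, 328.50482177734375), (40.30581283569336, 45.273193359375), 89.40625762939453) [[0.56429264 0.07736129 0.072     ]]
plug ((261.9117126464844, 337.656494140625), (20.560138702392578, 23.093679428100586), 100.22608184814453) [[ 0.56274193 -0.00791448  0.075     ]]
edge [[ 0.4919793  -0.04476926  0.058     ]
 [ 0.52983585  0.2373724   0.058     ]]
```

View pics/c1.png

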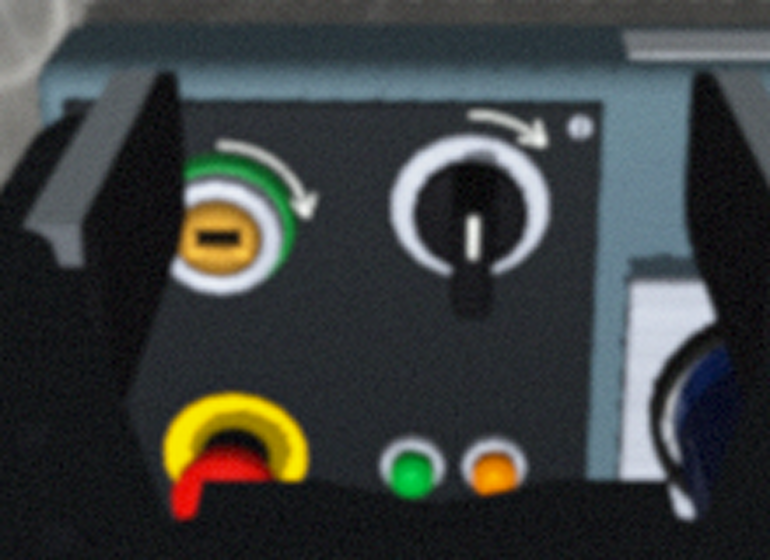

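The crop shows the knob bar vertical at u≈335 with its disc centre at (334,329), and the plug at (262,338) with its slot across.

Emit:
{"api": "step_arm", "payload": {"steps": [[[-0.038, 0.002, 0.01], -1, 0.04], [[-0.038, 0.002, 0.01], -1, 0.04], [[-0.038, 0.002, 0.01], 0, 0.04], [[-0.037, 0.001, 0.015], 0, 0.04], [[0, 0, 0.04], 0, 0.04]]}}

```text
clock: 2.02
ee_pos: [0.5701, 0.0833, 0.2296]
orientation: [0.006, 0.058, 0.998, 0.0]
force: [0.4, -0.7, 0.2]
grip_width: 0.0399
grasp_force: 0.0
```

Emit:
{"api": "step_arm", "payload": {"steps": [[[0, 0, 0.04], 0, 0.04], [[0, 0, 0.02], 0, 0.04], [[0, 0, 0], 0, 0.04], [[0, 0, 0], 0, 0.04]]}}

```text
clock: 2.35
ee_pos: [0.5616, 0.084, 0.1641]
orientation: [-0.002, 0.057, 0.998, -0.0]
force: [0.4, -0.2, 0.7]
grip_width: 0.0399
grasp_force: 0.0
```

```bash
python3 - <<'E'
from h import *
c=grab("wrist","w2.png"); print(np.round(toolT(),4)); print(proj(c,[[.566,.077,.072],[.566,.077,.102],[.563,-.008,.075]]))
E
```

```text
[[-9.935e-01  1.135e-01  1.400e-03  5.631e-01]
 [ 1.135e-01  9.935e-01  2.000e-04  8.390e-02]
 [-1.400e-03  3.000e-04 -1.000e+00  1.666e-01]
 [ 0.000e+00  0.000e+00  0.000e+00  1.000e+00]]
[[315.02653671 250.35657717]
 [313.83366045 265.65789867]
 [189.87415238 260.84298784]]
```

View pics/w2.png

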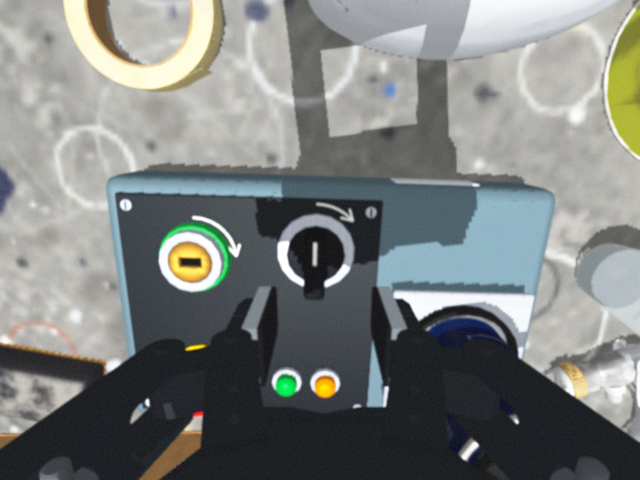

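The disc is centred at (315,251) and the plug at (190,262), both as predicted, and the bar is upright in the image. The knob is at (0.566, 0.077) and the keyway at (0.563, -0.008). Descending to grip.

Emit:
{"api": "step_arm", "payload": {"steps": [[[-0.002, -0.0035, 0.03], 0, 0.04], [[-0.002, -0.003, 0.03], 0, 0.04], [[0, 0, 0.02], 0, 0.04], [[0, 0, 0.008], 0, 0.04], [[0, 0, 0], 0, 0.04]]}}

```text
clock: 2.82
ee_pos: [0.5659, 0.0765, 0.0776]
orientation: [-0.0, 0.057, 0.998, 0.0]
force: [-0.2, -0.3, 0.1]
grip_width: 0.0397
grasp_force: 0.0
```

Emit:
{"api": "step_arm", "payload": {"steps": [[[0, 0, 0], 0, 0], [[0, 0, 0], 0, 0], [[0, 0, 0], 0, 0], [[0, 0, 0], 0, 0], [[0, 0, 0], 0, 0]], "force": 40}}

```text
clock: 3.23
ee_pos: [0.5682, 0.0772, 0.0806]
orientation: [0.003, 0.058, 0.998, 0.001]
force: [0.1, 4.1, 7.0]
grip_width: 0.0123
grasp_force: 40.8
```

Emit:
{"api": "step_arm", "payload": {"steps": [[[0, 0, -0.002], 7, 0], [[0, 0, 0], 7, 0], [[0, 0, 0], 7, 0], [[0, 0, 0], 7, 0], [[0, 0, 0], 7, 0]]}}

```text
clock: 3.65
ee_pos: [0.5681, 0.0777, 0.0807]
orientation: [0.002, 0.357, 0.934, 0.002]
force: [6.0, 6.7, -3.6]
grip_width: 0.0124
grasp_force: 40.1
```

Emit:
{"api": "step_arm", "payload": {"steps": [[[0, 0, 0], 7, 0], [[0, 0, 0], 5, 0], [[0, 0, 0], 0, 0], [[0, 0, 0], 0, 0], [[0, 0, 0], 0, 0]]}}

```text
clock: 4.07
ee_pos: [0.5682, 0.0778, 0.0807]
orientation: [0.002, 0.45, 0.893, 0.003]
force: [6.0, 7.1, -3.5]
grip_width: 0.0123
grasp_force: 40.1
```

```bash
python3 - <<'E'
from h import *
s=ctrl.state(); T=toolT(); print(np.round(T[:3],3), s["torque"], s["force"], s["grasp_force"],s["grip_width"])
print("turned", np.degrees(np.arctan2(-T[1,0],-T[0,0])))
E
```

```text
[[-0.595  0.804  0.007  0.568]
 [ 0.804  0.595  0.003  0.078]
 [-0.001  0.007 -1.     0.081]] [ 0.98717352 -0.93669194  0.08671277] [ 6.00126111  7.10646976 -3.51692552] 40.09045422077179 0.012306446424593673
turned -53.49690250826031
```

The knob turned 47° against the stop. Releasing and lifting.

Emit:
{"api": "step_arm", "payload": {"steps": [[[0, 0, 0], 0, 0.055], [[0, 0, 0], 0, 0.055], [[0, 0, 0], 0, 0.055], [[0, 0, -0.02], 0, 0.055], [[0, 0, -0.04], 0, 0.055]]}}

```text
clock: 4.48
ee_pos: [0.5615, 0.0757, 0.1339]
orientation: [-0.005, 0.45, 0.893, -0.003]
force: [0.7, 0.2, -0.1]
grip_width: 0.0549
grasp_force: 0.0
```

Emit:
{"api": "step_arm", "payload": {"steps": [[[0, 0, -0.04], -7, 0.055], [[0, 0, -0.04], -7, 0.055], [[0, 0, -0.04], -7, 0.055], [[0, 0, 0], -7, 0.055], [[0, 0, 0], -7, 0.055]]}}

```text
clock: 4.9
ee_pos: [0.5678, 0.0758, 0.2646]
orientation: [0.004, 0.158, 0.987, 0.0]
force: [0.2, -0.1, 0.0]
grip_width: 0.0549
grasp_force: 0.0
```

```bash
python3 - <<'E'
from h import *
c=grab("wrist","w3.png"); T=toolT(); print(np.round(T,4)); print(proj(c,[[.566,.077,.072]]),np.round(ctrl.state()["joint_positions"],2))
E
```

```text
[[-9.510e-01  3.090e-01  4.300e-03  5.668e-01]
 [ 3.090e-01  9.510e-01 -9.000e-04  7.580e-02]
 [-4.400e-03  5.000e-04 -1.000e+00  2.621e-01]
 [ 0.000e+00  0.000e+00  0.000e+00  1.000e+00]]
[[324.69518474 207.90920496]] [ 0.   -0.09  1.71 -0.    1.52 -1.25]
```

View pics/w3.png

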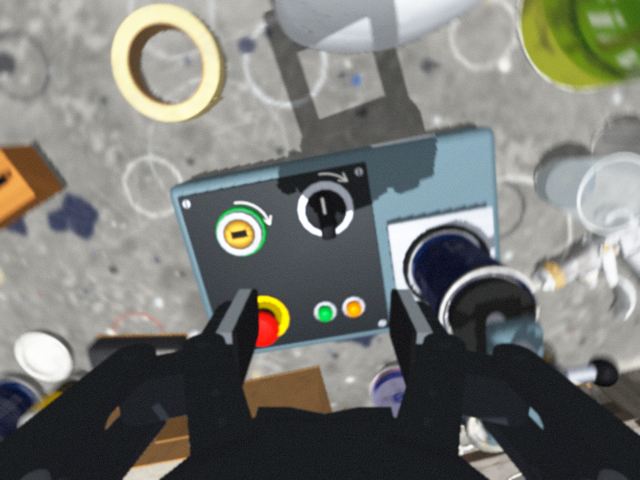

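The knob has sprung back: its stripe at (325,208) is parallel to the panel sides. Moving to above the key block while turning the gripper.

Emit:
{"api": "step_arm", "payload": {"steps": [[[-0.0016, -0.04, 0], 7, 0.055], [[-0.0065, -0.04, 0], 7, 0.055], [[-0.0114, -0.039, 0], 7, 0.055], [[-0.016, -0.037, 0], 7, 0.055], [[-0.0204, -0.035, 0], 7, 0.055]]}}

```text
clock: 5.37
ee_pos: [0.5081, -0.1193, 0.2589]
orientation: [-0.0, 0.454, 0.891, -0.0]
force: [0.3, 1.2, 0.1]
grip_width: 0.0548
grasp_force: 0.0
```

Emit:
{"api": "step_arm", "payload": {"steps": [[[-0.0245, -0.032, 0], 7, 0.055], [[-0.0284, -0.029, 0], 7, 0.055], [[-0.0318, -0.025, 0], 7, 0.055], [[-0.0347, -0.021, 0], 7, 0.055], [[-0.037, -0.0165, 0], 0, 0.055]]}}

```text
clock: 5.78
ee_pos: [0.4526, -0.3143, 0.2589]
orientation: [-0.0, 0.656, 0.755, -0.0]
force: [1.1, 0.1, 0.1]
grip_width: 0.055
grasp_force: 0.0
```

```bash
cat > key.py <<'E'
from h import *
import sys
c=grab("wrist",sys.argv[1]); T=toolT(); print(np.round(T,4)); print(np.round(ctrl.state()["joint_positions"],2))
h=cv2.cvtColor(c["color"],cv2.COLOR_RGB2HSV)
m=cv2.inRange(h,(45,110,40),(85,255,255)); n,l,st,ce=cv2.connectedComponentsWithStats(m)
i=1+np.argmax(st[1:,4]); print(st[i],ce[i])
r=cv2.minAreaRect(np.argwhere(l==i)[:,::-1].astype(np.float32)); b=cv2.boxPoints(r); print(r); print(plane(c,b,.094))
E
python3 key.py w4.png
```

```text
[[-0.1377  0.9905 -0.0032  0.4504]
 [ 0.9905  0.1377 -0.005  -0.3205]
 [-0.0046 -0.0038 -1.      0.2587]
 [ 0.      0.      0.      1.    ]]
[-0.75 -0.14  1.75 -0.01  1.53 -0.89]
[324 210  10  37 312] [328.38782051 228.32371795]
((328.5, 228.0), (36.0, 9.0), 90.0)
[[ 0.4515316  -0.3074364   0.094     ]
 [ 0.45920082 -0.30633803  0.094     ]
 [ 0.46401854 -0.33842852  0.094     ]
 [ 0.45612888 -0.33955868  0.094     ]]
```

View pics/w4.png

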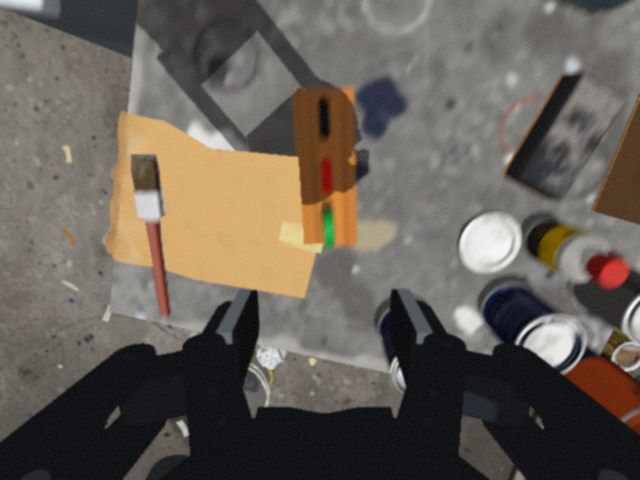

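Keys seen at black (323,117), red (326,176) and green (328,228), lying almost along the image vertical.

```bash
python3 - <<'E'
from h import *
c=grab("wrist"); T=toolT(); print(T[:3,3])
h=cv2.cvtColor(c["color"],cv2.COLOR_RGB2HSV); P=[]
for n,m in [("g",cv2.inRange(h,(45,110,40),(85,255,255))),("r",cv2.inRange(h,(0,180,90),(4,255,255))|cv2.inRange(h,(172,160,60),(180,255,255))),("k",cv2.inRange(h,(0,0,0),(180,255,38)))]:
    k=np.zeros_like(m); k[85:250,300:350]=m[85:250,300:350]
    _,l,st,ce=cv2.connectedComponentsWithStats(k); i=1+np.argmax(st[1:,4]); p=plane(c,[ce[i]],.079)[0]; P.append(p); print(n,st[i],ce[i],p)
d=P[2]-P[0]; print(np.linalg.norm(d[:2])); y=d/np.linalg.norm(d); print("block y",y,"yaw",np.degrees(np.arctan2(-y[0],y[1])),"tool y ang",np.degrees(np.arctan2(T[1,1],T[0,1])))
print("tool delta", T[:3,:3].T@(P[0]-T[:3,3]))
E
```

```text
[ 0.45164839 -0.31703107  0.25861005]
g [330 197  10  40 352] [334.38920455 217.04829545] [ 0.4596382  -0.32269416  0.079     ]
r [327 147  11  35 306] [332.2875817  163.65359477] [ 0.45081236 -0.27581816  0.079     ]
k [325  85  11  41 370] [329.75135135 104.55135135] [ 0.44164863 -0.22803908  0.079     ]
0.09634940719640653
block y [-0.18671178  0.98241474  0.        ] yaw 10.760949172539718 tool y ang 7.92823806872431
tool delta [-0.00655815  0.00755217  0.17959854]
```

Emit:
{"api": "step_arm", "payload": {"steps": [[[-0.0066, 0.0075, 0.03], -3, 0.04], [[0, 0, 0.04], 0, 0.04], [[0, 0, 0.04], 0, 0.04], [[0, 0, 0.02], 0, 0.04], [[0, 0, 0], 0, 0.04]]}}

```text
clock: 6.3
ee_pos: [0.4589, -0.3141, 0.122]
orientation: [-0.007, 0.633, 0.774, 0.0]
force: [-0.5, 1.3, -0.8]
grip_width: 0.0402
grasp_force: 0.0
```

Emit:
{"api": "step_arm", "payload": {"steps": [[[0, 0, 0], 0, 0.04], [[0, 0, 0], 0, 0.04]]}}

```text
clock: 6.47
ee_pos: [0.4635, -0.3183, 0.1314]
orientation: [0.001, 0.633, 0.774, -0.0]
force: [-0.1, -0.2, 0.5]
grip_width: 0.0401
grasp_force: 0.0
```

```bash
python3 - <<'E'
from h import *
c=grab("wrist","w5.png"); T=toolT(); print(np.round(T,4))
h=cv2.cvtColor(c["color"],cv2.COLOR_RGB2HSV); m=cv2.inRange(h,(45,110,40),(85,255,255))
_,l,st,ce=cv2.connectedComponentsWithStats(m); i=1+np.argmax(st[1:,4]); print(st[i],ce[i])
p=plane(c,[ce[i]],.080)[0]; print(p,T[:3,:3].T@(p-T[:3,3]))
E
```

```text
[[-0.1985  0.9801  0.0033  0.4639]
 [ 0.9801  0.1986 -0.0031 -0.3187]
 [-0.0037  0.0026 -1.      0.1322]
 [ 0.      0.      0.      1.    ]]
[ 307  233   17   67 1001] [315.22977023 266.31468531]
[ 0.45912861 -0.3216574   0.08      ] [-0.00171594 -0.00539449  0.05220172]
```

Emit:
{"api": "step_arm", "payload": {"steps": [[[-0.002, -0.005, 0.025], 0, 0.04], [[0, 0, 0.02], 0, 0.04], [[0, 0, 0.015], 0, 0.04], [[0, 0, 0.01], 0, 0.04], [[0, 0, 0], 0, 0.04]]}}

```text
clock: 6.93
ee_pos: [0.4578, -0.3205, 0.0589]
orientation: [-0.0, 0.633, 0.774, 0.0]
force: [0.4, 0.5, -0.9]
grip_width: 0.0397
grasp_force: 0.0
```

Emit:
{"api": "step_arm", "payload": {"steps": [[[0, 0, 0], 0, 0.025], [[0, 0, 0], 0, 0.025], [[0, 0, 0], 0, 0.02]]}}

```text
clock: 7.18
ee_pos: [0.4591, -0.3217, 0.0613]
orientation: [0.002, 0.633, 0.774, -0.0]
force: [0.6, -0.7, -0.2]
grip_width: 0.0199
grasp_force: 0.0
```

```bash
python3 - <<'E'
from h import *
c=grab("wrist","w6.png"); T=toolT(); print(np.round(T,4))
h=cv2.cvtColor(c["color"],cv2.COLOR_RGB2HSV); m=cv2.inRange(h,(45,110,40),(85,255,255))
_,l,st,ce=cv2.connectedComponentsWithStats(m); i=1+np.argmax(st[1:,4]); print(st[i],ce[i])
p=plane(c,[ce[i]],.080)[0]; print(p,T[:3,:3].T@(p-T[:3,3]))
E
```

```text
[[-0.1988  0.98    0.0021  0.4589]
 [ 0.98    0.1988 -0.002  -0.3216]
 [-0.0024  0.0017 -1.      0.061 ]
 [ 0.      0.      0.      1.    ]]
[ 312  268   26  106 2429] [324.72704817 322.08316179]
[ 0.45899213 -0.32035516  0.08      ] [ 0.00112935  0.00032974 -0.01897584]
```

View pics/w6.png

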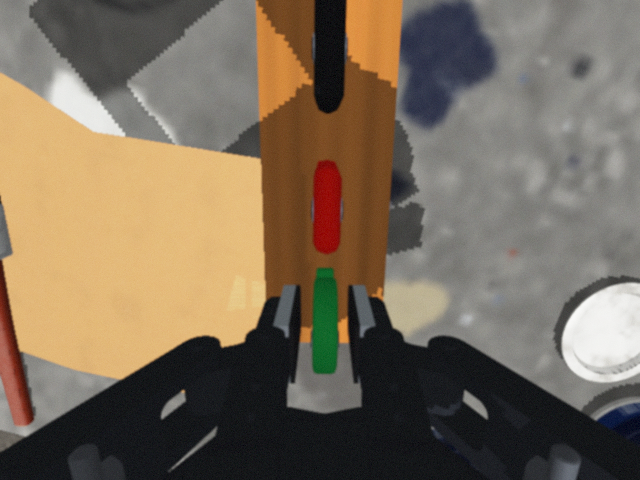

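The green head at (325,322) sits centred between the fingers and square to them. Gripping, then lifting.

Emit:
{"api": "step_arm", "payload": {"steps": [[[0, 0, 0.002], 0, 0], [[0, 0, 0], 0, 0], [[0, 0, 0], 0, 0], [[0, 0, 0], 0, 0], [[0, 0, 0], 0, 0]], "force": 80}}

```text
clock: 7.65
ee_pos: [0.4592, -0.3217, 0.059]
orientation: [0.002, 0.633, 0.774, 0.0]
force: [1.5, 0.1, 5.1]
grip_width: 0.008
grasp_force: 78.3
```

```bash
python3 - <<'E'
from h import *
s=ctrl.state(); print(np.round(toolT(),4), s["force"], s["torque"],s["grip_width"],s["grasp_force"])
c=grab("wrist"); h=cv2.cvtColor(c["color"],cv2.COLOR_RGB2HSV); m=cv2.inRange(h,(45,110,40),(85,255,255))
_,l,st,ce=cv2.connectedComponentsWithStats(m); i=1+np.argmax(st[1:,4]); print(st[i],ce[i])
E
```

```text
[[-0.1987  0.98    0.0027  0.4592]
 [ 0.98    0.1987 -0.0022 -0.3217]
 [-0.0027  0.0022 -1.      0.059 ]
 [ 0.      0.      0.      1.    ]] [1.4749962  0.05962055 5.11965661] [ 0.00235912 -0.14136615 -0.02677201] 0.008042291729706857 78.34860563278198
[ 311  270   27  108 2593] [323.91245661 324.96644813]
```

Emit:
{"api": "step_arm", "payload": {"steps": [[[0, 0, -0.015], 0, 0], [[0, 0, -0.02], 0, 0], [[0, 0, -0.03], 0, 0], [[0, 0, -0.03], 0, 0], [[0, 0, -0.03], 0, 0]]}}

```text
clock: 8.12
ee_pos: [0.4573, -0.3202, 0.1825]
orientation: [-0.001, 0.633, 0.774, 0.0]
force: [0.4, -1.1, -0.3]
grip_width: 0.0079
grasp_force: 79.7
```

```bash
cat > head.py <<'E'
from h import *
s=ctrl.state(); T=toolT(); print(np.round(T,4), np.round(s["force"],1), s["grip_width"],s["grasp_force"])
c=grab("wrist"); h=cv2.cvtColor(c["color"],cv2.COLOR_RGB2HSV); m=cv2.inRange(h,(45,110,40),(85,255,255))
_,l,st,ce=cv2.connectedComponentsWithStats(m); i=1+np.argmax(st[1:,4]); print(st[i],ce[i])
a=np.linspace(0,2*np.pi,73)
for e in (-.004,-.002,0,.002,.004):
    pts=np.array([[e+.0185*np.cos(t),q,-.017+.018*np.sin(t)] for t in a for q in (-.0045,.0045)])
    u=proj(c,pts@T[:3,:3].T+T[:3,3]); print(e,u.min(0).round(1),u.max(0).round(1))
E
python3 head.py
```

```text
[[-0.1988  0.98   -0.0018  0.4573]
 [ 0.98    0.1988  0.0015 -0.3202]
 [ 0.0018 -0.0014 -1.      0.1825]
 [ 0.      0.      0.      1.    ]] [ 0.4 -1.1 -0.3] 0.007904507879614728 79.72719311714172
[ 311  270   27  108 2584] [323.90789474 324.99303406]
-0.004 [311.  284.4] [337.4 382.2]
-0.002 [310.9 279.7] [337.5 377.7]
0 [310.9 274.9] [337.6 373.1]
0.002 [310.8 270.1] [337.7 368.5]
0.004 [310.8 265.3] [337.7 363.9]
```

```bash
cat >> head.py <<'E'
L=(l==i); print([(r,int(L[r].sum())) for r in range(268,380,5)], c["color"][262:290:3,324].tolist())
for x,z in ((.013,.013),(.013,.008)): print("shoulder",proj(c,[T[:3,:3]@[x,0,z]+T[:3,3]]))
E
python3 head.py | tail -3
python3 - <<'E'
from h import *
cv2.imwrite("pics/c7.png",cv2.resize(cv2.imread("pics/w6.png")[250:390,270:380],None,fx=4,fy=4))
E
```

```text
[(268, 0), (273, 17), (278, 17), (283, 21), (288, 25), (293, 25), (298, 26), (303, 27), (308, 27), (313, 25), (318, 25), (323, 24), (328, 25), (333, 25), (338, 25), (343, 25), (348, 25), (353, 25), (358, 25), (363, 25), (368, 24), (373, 23), (378, 0)] [[105, 106, 102], [86, 90, 97], [77, 87, 90], [22, 80, 35], [19, 94, 38], [15, 94, 37], [19, 84, 39], [13, 75, 31], [7, 73, 27], [8, 82, 32]]
shoulder [[324.14870677 264.35450271]]
shoulder [[324.15853411 268.26346223]]
```

View pics/c7.png

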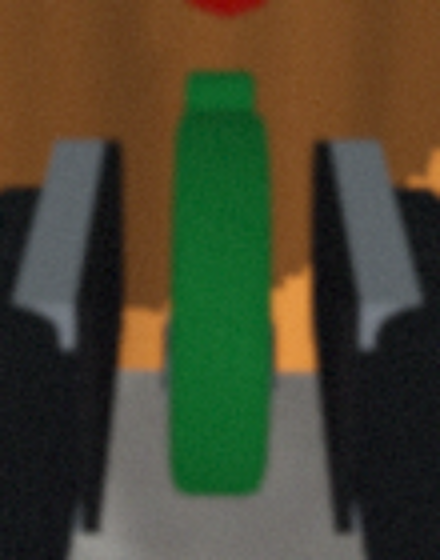

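The crop shows the green shoulder at rows 268-280 with the head just below it. The key centre is therefore about 2 mm to tool -x of the TCP, and upright. Carrying the key to just short of the switch.

Emit:
{"api": "step_arm", "payload": {"steps": [[[0.032, 0.022, 0], 3, 0], [[0.0333, 0.0204, 0], 3, 0], [[0.0342, 0.0187, 0], 3, 0], [[0.0352, 0.0168, 0], 3, 0], [[0.036, 0.015, 0], 3, 0]]}}

```text
clock: 8.63
ee_pos: [0.534, -0.1396, 0.1809]
orientation: [-0.001, 0.73, 0.684, -0.0]
force: [0.3, -0.3, 0.2]
grip_width: 0.0077
grasp_force: 79.7
```

Emit:
{"api": "step_arm", "payload": {"steps": [[[0.0367, 0.0131, 0], 3, 0], [[0.0374, 0.0111, 0], 0, 0], [[0, 0, 0.01], 0, 0], [[0, 0, 0], 0, 0], [[0, 0, 0], 0, 0]]}}

```text
clock: 9.05
ee_pos: [0.5638, -0.0697, 0.1703]
orientation: [-0.001, 0.746, 0.666, -0.001]
force: [-0.1, -0.6, -1.0]
grip_width: 0.0077
grasp_force: 79.7
```

Emit:
{"api": "step_arm", "payload": {"steps": [[[0, 0, 0], 0, 0], [[0, 0, 0], 0, 0], [[0, 0, 0], 0, 0], [[0, 0, 0], 0, 0]]}}

```text
clock: 9.38
ee_pos: [0.565, -0.0708, 0.1727]
orientation: [0.0, 0.747, 0.665, 0.0]
force: [-0.2, -0.2, -1.2]
grip_width: 0.0082
grasp_force: 79.7
```

```bash
cat > plug.py <<'E'
from h import *
c=grab("wrist","w8.png"); T=toolT(); print(np.round(T,4)); im=c["color"]; h=cv2.cvtColor(im,cv2.COLOR_RGB2HSV)
q=proj(c,[[.563,-.008,.075]])[0]; print("pred",q); x,y=q.astype(int)
m=cv2.inRange(h,(8,110,90),(28,255,255)); k=np.zeros_like(m); k[max(0,y-60):y+60,x-60:x+60]=m[max(0,y-60):y+60,x-60:x+60]
cs,_=cv2.findContours(k,cv2.RETR_EXTERNAL,cv2.CHAIN_APPROX_NONE); b=max(cs,key=cv2.contourArea)
e=cv2.fitEllipse(cv2.convexHull(b)); P=plane(c,[e[0]],.075)[0]; print("plug",e,P)
# slot: dark inside plug
f=np.zeros_like(m); cv2.ellipse(f,(e[0],(e[1][0]*.8,e[1][1]*.8),e[2]),255,-1)
d=np.argwhere((f>0)&(im.max(2)<70))[:,::-1].astype(np.float32); print(len(d))
if len(d)>10:
    r=cv2.minAreaRect(d); bp=plane(c,cv2.boxPoints(r),.075); print("slot",r,plane(c,[r[0]],.075)[0]); 
    for i in range(2):
        v=bp[i+1]-bp[i]; print(np.linalg.norm(v),np.degrees(np.arctan2(v[1],v[0])))
print("tool y ang",np.degrees(np.arctan2(T[1,1],T[0,1])),"tool delta to key over plug",T[:3,:3].T@(P-T[:3,3])+[.002,0,0])
E
python3 plug.py; python3 - <<'E'
from h import *
print(np.round(ctrl.state()["joint_vel"],3))
E
```

```text
[[ 1.151e-01  9.934e-01  5.000e-04  5.650e-01]
 [ 9.934e-01 -1.151e-01 -2.000e-04 -7.060e-02]
 [-1.000e-04  5.000e-04 -1.000e+00  1.727e-01]
 [ 0.000e+00  0.000e+00  0.000e+00  1.000e+00]]
pred [309.41405484 146.54447227]
plug ((310.16522216796875, 146.7344970703125), (44.85594177246094, 46.19426345825195), 171.5567169189453) [ 0.56346425 -0.00817276  0.075     ]
215
slot ((310.5, 147.0), (22.0, 9.0), 90.0) [ 0.56365724 -0.0083618   0.075     ]
0.005732903413888052 -6.560130542931846
0.013738196583822115 -96.91032776155943
tool y ang -6.60954168065066 tool delta to key over plug [ 0.06388269 -0.00880975  0.09764505]
[ 0.008  0.001 -0.     0.    -0.     0.   ]
```

Keyway found at (0.5635, -0.0082) and already aligned in yaw. Moving over it, then lowering.

Emit:
{"api": "step_arm", "payload": {"steps": [[[0.0319, -0.0044, 0], 0, 0], [[0.032, -0.0044, 0.01], 0, 0], [[0, 0, 0.02], 0, 0], [[0, 0, 0.015], 0, 0], [[0, 0, 0], 0, 0]]}}

```text
clock: 9.85
ee_pos: [0.5612, -0.0047, 0.1237]
orientation: [-0.002, 0.746, 0.666, -0.002]
force: [-1.3, -0.6, -1.1]
grip_width: 0.0081
grasp_force: 79.7
```

Emit:
{"api": "step_arm", "payload": {"steps": [[[0, 0, 0], 0, 0], [[0, 0, 0], 0, 0], [[0, 0, 0], 0, 0], [[0, 0, 0], 0, 0]]}}

```text
clock: 10.18
ee_pos: [0.5645, -0.0058, 0.1288]
orientation: [0.001, 0.746, 0.665, 0.001]
force: [0.4, -0.7, -0.3]
grip_width: 0.0079
grasp_force: 79.7
```

Emit:
{"api": "step_arm", "payload": {"steps": [[[0, -0.0006, 0.006], 0, 0], [[0, 0, 0.005], 0, 0], [[0, 0, 0.004], 0, 0], [[0, 0, 0.004], 0, 0], [[0, 0, 0], 0, 0]]}}

```text
clock: 10.6
ee_pos: [0.5628, -0.0055, 0.1072]
orientation: [0.0, 0.746, 0.666, -0.0]
force: [2.2, -1.3, -1.8]
grip_width: 0.008
grasp_force: 79.6
```

Emit:
{"api": "step_arm", "payload": {"steps": [[[0, 0, 0.003], 0, 0], [[0, 0, 0.003], 0, 0], [[0, 0, 0.003], 0, 0], [[0, 0, 0], 0, 0]]}}

```text
clock: 10.93
ee_pos: [0.5629, -0.0059, 0.0988]
orientation: [0.0, 0.746, 0.666, -0.001]
force: [1.0, -3.5, -1.4]
grip_width: 0.008
grasp_force: 79.6
```

Blade is entering freely. Continuing down with small wiggles.

Emit:
{"api": "step_arm", "payload": {"steps": [[[0, 0, 0.004], 1.5, 0], [[0, 0, 0.003], -1.5, 0], [[0, 0, 0.003], -1.5, 0], [[0, 0, 0.003], 1.5, 0], [[0, 0, 0], 0, 0]], "force": 100}}

```text
clock: 11.35
ee_pos: [0.5637, -0.0056, 0.088]
orientation: [0.001, 0.746, 0.665, 0.0]
force: [-2.5, -1.6, 7.7]
grip_width: 0.0076
grasp_force: 101.4
```

Emit:
{"api": "step_arm", "payload": {"steps": [[[0, 0, 0.003], 1.5, 0], [[0, 0, 0.002], -1.5, 0], [[0, 0, 0], -1.5, 0], [[0, 0, 0], 1.5, 0], [[0, 0, 0], 0, 0]]}}

```text
clock: 11.77
ee_pos: [0.5646, -0.0058, 0.0875]
orientation: [0.001, 0.746, 0.665, 0.0]
force: [-12.4, -0.9, 27.9]
grip_width: 0.0074
grasp_force: 104.6
```

```bash
python3 head.py
```

```text
[[ 0.1142  0.9935  0.0017  0.5646]
 [ 0.9935 -0.1142 -0.0012 -0.0058]
 [-0.001   0.0018 -1.      0.0875]
 [ 0.      0.      0.      1.    ]] [-12.4  -0.9  27.9] 0.007418224597052851 104.57140803337097
[ 311  270   27  108 2532] [323.78870458 325.22590837]
-0.004 [310.5 284.3] [337.  382.1]
-0.002 [310.5 279.6] [337.  377.6]
0 [310.4 274.8] [337.1 373. ]
0.002 [310.4 270. ] [337.2 368.4]
0.004 [310.3 265.2] [337.3 363.8]
[(268, 0), (273, 16), (278, 16), (283, 20), (288, 24), (293, 25), (298, 25), (303, 27), (308, 27), (313, 27), (318, 25), (323, 25), (328, 25), (333, 25), (338, 25), (343, 24), (348, 24), (353, 24), (358, 23), (363, 24), (368, 24), (373, 23), (378, 0)] [[191, 198, 210], [187, 169, 155], [185, 143, 56], [55, 144, 65], [31, 165, 70], [28, 166, 75], [31, 147, 66], [29, 131, 58], [30, 141, 60], [24, 144, 61]]
shoulder [[323.79230307 264.26646942]]
shoulder [[323.79264579 268.17262667]]
```

The key is home: the TCP stopped at 0.0875 with 28 N of push, and the key has not slipped in the grip. Turning clockwise, compensating for the 2 mm grip offset.

Emit:
{"api": "step_arm", "payload": {"steps": [[[0, -0.0008, -0.001], 5, 0], [[0, 0.0002, 0], 6, 0], [[0, 0.0002, 0], 6, 0], [[0, 0.0002, 0], 6, 0], [[0, 0, 0], 0, 0]], "force": 120}}

```text
clock: 12.23
ee_pos: [0.5653, -0.0062, 0.0877]
orientation: [0.002, 0.865, 0.502, 0.002]
force: [-6.0, -2.6, 21.3]
grip_width: 0.0075
grasp_force: 118.4
```

```bash
cat > st.py <<'E'
from h import *
s=ctrl.state(); T=toolT(); print(np.round(T[:3],4), "F",np.round(s["force"],1),"M",np.round(s["torque"],2), s["grip_width"],s["grasp_force"])
print("ang",np.degrees(np.arctan2(T[1,1],T[0,1])),"key at",T[:3,3]-.002*T[:3,0],"F tool",T[:3,:3].T@s["force"],s["joint_positions"][5])
E
python3 st.py
```

```text
[[ 4.958e-01  8.685e-01  4.800e-03  5.653e-01]
 [ 8.685e-01 -4.957e-01 -1.900e-03 -6.200e-03]
 [ 8.000e-04  5.100e-03 -1.000e+00  8.770e-02]] F [-6.  -2.6 21.3] M [-0.51  1.16  0.08] 0.007459588880381135 118.35286617279053
ang -29.719528009123287 key at [ 0.5643566  -0.00790066  0.08769869] F tool [ -5.24083135  -3.78832428 -21.36382233] 0.377193170105331
```

Emit:
{"api": "step_arm", "payload": {"steps": [[[0, 0.0002, 0], 6, 0], [[0, 0.0002, 0], 6, 0], [[0, 0.0002, 0], 6, 0], [[0, 0.0002, 0], 6, 0], [[0, 0.0002, 0], 6, 0]]}}

```text
clock: 12.65
ee_pos: [0.566, -0.0071, 0.0877]
orientation: [0.002, 0.965, 0.261, 0.002]
force: [-5.4, -3.8, 21.7]
grip_width: 0.0072
grasp_force: 118.4
```

Emit:
{"api": "step_arm", "payload": {"steps": [[[0, 0.0002, 0], 6, 0], [[0, 0.0002, 0], 6, 0], [[0, 0.0002, 0], 6, 0], [[0, 0.0002, 0], 6, 0], [[0, 0, 0], 0, 0]]}}

```text
clock: 13.07
ee_pos: [0.566, -0.0077, 0.0877]
orientation: [0.001, 0.998, 0.055, 0.002]
force: [-6.6, -2.7, 21.6]
grip_width: 0.0071
grasp_force: 118.5
```

```bash
python3 st.py
```

```text
[[ 0.994   0.1096  0.0037  0.566 ]
 [ 0.1096 -0.994  -0.0021 -0.0077]
 [ 0.0034  0.0025 -1.      0.0877]] F [-6.6 -2.7 21.6] M [-0.55  1.43  0.08] 0.007109163161496567 118.52582931518555
ang -83.70914386812547 key at [ 0.56400636 -0.00794682  0.08767853] F tool [ -6.77455741   2.02287158 -21.63689321] 1.3172425226505988
```

Emit:
{"api": "step_arm", "payload": {"steps": [[[0, 0.0002, 0], 6, 0], [[0, 0.0002, 0], 5, 0], [[0, 0.0001, 0], 3, 0], [[0, 0, 0], 2, 0], [[0, 0, 0], 0, 0]]}}

```text
clock: 13.48
ee_pos: [0.5659, -0.0079, 0.0877]
orientation: [0.001, 0.997, -0.083, 0.002]
force: [-7.7, -1.5, 22.8]
grip_width: 0.0075
grasp_force: 118.6
```

Emit:
{"api": "step_arm", "payload": {"steps": [[[0, 0, 0], 0, 0], [[0, 0, 0], 0, 0], [[0, 0, 0], 0, 0], [[0, 0, 0], 0, 0], [[0, 0, 0], 0, 0]]}}

```text
clock: 13.9
ee_pos: [0.5659, -0.0079, 0.0877]
orientation: [0.001, 0.997, -0.083, 0.002]
force: [-7.5, -2.2, 20.5]
grip_width: 0.0072
grasp_force: 118.6
```

```bash
python3 st.py; python3 head.py|sed -n 4,9p
```

```text
[[ 0.9863 -0.1651  0.0035  0.5659]
 [-0.165  -0.9863 -0.0016 -0.0079]
 [ 0.0037  0.001  -1.      0.0877]] F [-7.5 -2.2 20.5] M [-0.4   1.45  0.12] 0.007199588663856445 118.57781052589417
ang -99.50020156136887 key at [ 0.56393835 -0.00756352  0.08767927] F tool [ -6.93835802   3.41010745 -20.49322673] 1.5920956649935185
 [ 0.      0.      0.      1.    ]] [-7.5 -2.2 20.5] 0.007199588663856445 118.57781052589417
[ 311  270   27  108 2466] [323.93349554 324.67153285]
-0.004 [308.8 285.5] [335.2 383.3]
-0.002 [308.7 280.8] [335.3 378.8]
0 [308.6 276. ] [335.3 374.2]
0.002 [308.6 271.2] [335.4 369.6]
```

The tool has turned 93°, which is past the stop even allowing for the play. The key is home and the grip is steady, so I'm handing in.

```bash
python3 -c "
from plant import ctrl
print(ctrl.hand_in())"
```

```text
the job is handed in; nothing more can be done
None
```

The job is handed in, though no verdict came back: the reset knob was turned to its stop and sprang back, and the green key is home in the switch, turned 93° clockwise (plug at its stop) and still gripped.

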